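Reassemble the bar grinder and hold its lid at the pulse mark

ROBOT

A 7-joint arm with a two-finger parallel gripper is mounted at the origin on the work surface. World frame = base frame: x ahead of the robot, y to its left, z up, the work surface at z = 0. Lengths are in m, angles in rad, forces in N, time in s.
With the tool pointing down it reaches from about 0.4 to 0.875 m from the base axis. Payload 19.3 kg.
Tool frame: the origin (TCP) lies midway between the tips of the shut fingers; the grasp point (between the pads) lies 19 mm behind it; z points along the fingers, y is the line along which they close (so a half turn about z gives the same grasp; the last joint's range is limited). The gripper opens to 85 mm and grips with 20 to 120 N. Pads are 22 mm wide; open, the fingers measure 114 mm over their backs; the gripper's body (76 mm by 85 mm) begins 54 mm behind the grasp point. The pads swing forward as they close: fully open they stand 13 mm farther back than shut.
Start: joints at [-1.225, 0.521, -0.036, 1.599, 0.021, 1.021, -0.113], TCP at [0.252, 0.572, 0.231] pointing down, gripper open.
Joint ranges: [-2.91, 2.91], [-0.3, 2.13], [-1.5, 1.42], [0.17, 2.43], [-1.26, 4.41], [0.16, 1.93], [-2.52, 2.52]. Speed limits (rad/s): [1.89, 1.89, 2.39, 2.39, 3.01, 3.01, 3.01].

INTERFACE

Orientations are given as [roll, pitch, yaw] about the fixed x, y, z axes, in that order (R = Rz(yaw) Ry(pitch) Rx(roll)).
In Python, from workcell import telemetry, grab_frame, calibration, bot, outline_of, landmark_of gives the robot as it stands. The module is installed in compiled form; this text tells all that it offers.
- The arm moves only by the shell command python3 -m inch 'ROWS' [FORCE]. ROWS is JSON, a list of rows, each a list of 7 numbers: the shift along the tool's x, y, z in m, then the turn, a rotation vector about the tool's x, y, z in rad, then the closure, from 0 (fully open) to 1 (shut). A call has 1 to 5 rows; each row shifts and turns the commanded pose from where the row before left it, along the tool's axes as they then stand; what a row does not reach is not made up. A row lasts 1/10 s, in which the tool goes at most 50 mm and 8.59 degrees, less where a joint would pass 70% of its speed; a pose out of reach is approached as far as the arm can. A call is refused whole if a number of a shift passes 0.05 or a number of a turn 0.15, either way. A call with a gripper value outside its range is refused whole. The fingers move at their own pace and stop on an object; FORCE is the grip in N (left out, the last holds). Time passes only in rows, so rows that do not move let the fingers close. It gives the time, the measured TCP pose, the force, the opening and the grip force at its end, in the units of the state.
- telemetry.observe(): the state, without advancing time (a new reading comes with each control period).
- grab_frame(name): name is "side" or "top" or "wrist"; returns the picture (420x560x3 uint8, red, green, blue); there is no depth.
- calibration(name): a dict with "fovy" (degrees; the focal length in pixels is half the picture's height over the tangent of half this angle, whatever the lens; pixels are square), "cx", "cy" (the principal point, pixels), "pose" (4x4, takes a point from camera to world coordinates). Camera axes: x right, y down, z forward; pixel columns grow to the right and rows downward; lengths in m; the calibration is good to about 2 mm. A picture is of the moment at which its call begins: read the wrist's pose just before it. calibration takes no time and is no camera call; for the wrist camera it gives the pose at the moment of the call.
- bot.job_done(): hands the job in; it is judged then, once.
Trained networks look in the newest picture that a camera, given by its name, has taken for a name from the list of things; names that differ only in an ending like _2 or _b are one class to them, and where a whole thing is asked for, a point or a joint stands for the part that bears it (a point fixed in the world has none). Each returns a list of dicts, best first, with "score" (0 to 1); they miss things now and then, are a little off and sometimes report something else, mostly with a low value. They report only what shows in the picture. A call takes as long as a camera call.
- outline_of(label, camera): "region" (420x560 bool, what is visible of it) and "rect" ([left, top, right, bottom] in pixels, round what is visible of it).
- landmark_of(label, camera): "xy" ([column, row] in pixels: a listed point, or the origin of a listed thing).
The state is a dict: "clock": time; "qpos": joint angles; "qd": joint speeds; "joint_efforts": joint torques, N m; "position": TCP position; "tool_rot": TCP orientation; "force": force on the tool from outside, world axes, zero at the start; "moment": the same for the moment, N m; "grip_width": finger opening in m; "finger_force": force on a finger pad.
Only numpy, scipy, OpenCV 4.12 (cv2) and the standard library are available. Lean on these libraries where they do the work, as an engineer would, in place of code of your own. Each camera call takes 0.05 s, during which the arm holds its last target. There are 200 camera calls.

TASK

Put the small coffee grinder back together for a pulse: seat the burr carrier flat and square in the rectangular pocket of the grinder and let go of it, then drop the smoked bayonet lid fully down with its two lugs in the entry gaps of the collar (white marks). Twist the lid clockwise (seen from above) against its spring to the orange pulse mark, half way to the lock, never on to the red mark where it clicks locked, and finish while still gripping the lid and holding it there. Leave the cup, jug and tamper alone.

Things in the scene. Friction and masses are not known exactly. Their poses are not given: they have to be found in the camera images.
- grinder: Fixed coffee grinder: cream body 126 x 126 mm, deck 120 mm above the counter. Origin: centre of its underside, z up; front (dark chute, red switch) faces its -x. A central rectangular pocket and a round collar are on the deck (see pocket, deck).
- pocket (a point): Centre of the pocket's floor, 108 mm above the counter; where the seated carrier's origin belongs. The pocket is 63 mm along the grinder's x by 47 mm along its y, 12 mm deep, its edges bevelled 2 mm.
- deck (a point): Centre of the deck's top; the seated lid's origin belongs here. Axes as the grinder. Grey collar around it: outer radius 61, height 14 mm; its lip (9 to 14 mm up, inner radius 46) has two 19 mm wide entry gaps at the grinder's +x and -x (white marks). Clockwise of each gap: orange pulse mark at 44 deg, red lock mark at 79 deg.
- carrier: Loose burr carrier, about 120 g: black plate 60 (its x) x 44 (y) x 12 mm, orange grip fin on top, 36 mm along x, 14 mm thick along y, 12 to 40 mm above the underside. Origin: centre of its underside, z up. Fits the pocket either way round with x along the grinder's x, its plate then flush with the deck.
- lid: Loose lid, about 180 g: smoked drum, radius 44 mm, hollow (40 mm) and open below; black grip fin on top, 54 mm along its x, 14 thick along y, 46 to 74 mm above the underside. White lugs 12 mm wide, 7 tall, reach radius 53.5 at the bottom on its +x and -x; white pointer lines above. Origin: centre of its underside, z up. Goes in either way round, x along the grinder's x.
- pulse_ring (a joint): Angle (rad) of the sprung ring the lid's lugs push: 0 at rest, grows as the lid turns clockwise from above, after about 0.06 rad free play. Its spring (0.03 N m at 0, 0.17 at 0.7) turns ring and lid back towards 0 when let go. 0.7: pulse position (lid pointer on the orange mark); near 0.95 the catch begins to be felt; about 1.25: it clicks, locked (red mark).
- cup: White espresso mug, 72 mm across, 58 mm tall; bystander. Origin at the centre of its underside.
- jug: Steel milk jug, 80 mm across, 100 mm tall; bystander. Origin at the centre of its underside.
- tamper: Dark wooden tamper, 58 mm across, 85 mm tall; bystander. Origin at the centre of its underside.

How it is judged:
On the way, in this order (a step that is already met when the one before it is completed fails the run):
1. the burr carrier sits flat and square in the pocket, let go (horizontal distance between carrier and pocket below 0.003 m and z of carrier in the frame of pocket below 0.002 m and angle between the x axis of carrier and the x axis of grinder, either way round below 0.07 rad and angle between carrier's own z axis and vertical below 0.05 rad and contact force between the fingers and carrier below 0.1 N), for 0.2 s.
2. the lid is fully down in the collar, not yet twisted (horizontal distance between carrier and pocket below 0.003 m and z of carrier in the frame of pocket below 0.002 m and angle between the x axis of carrier and the x axis of grinder, either way round below 0.07 rad and angle between carrier's own z axis and vertical below 0.05 rad and horizontal distance between lid and deck below 0.004 m and z of lid in the frame of deck below 0.002 m and angle between lid's own z axis and vertical below 0.06 rad and value of joint pulse_ring below 0.2 rad), for 0.1 s.
At the end, for the whole second after the job is handed in: Carrier seated (3 mm of pocket centre, 2 mm of floor, 0.07 rad square, tilt 0.05); lid down on the deck (4 mm of centre, 2 mm of plane, tilt 0.06) and gripped by the fingers (over 2 N); pulse ring still, at 0.53 to 0.87 rad (horizontal distance between carrier and pocket below 0.003 m and z of carrier in the frame of pocket below 0.002 m and angle between the x axis of carrier and the x axis of grinder, either way round below 0.07 rad and angle between carrier's own z axis and vertical below 0.05 rad and horizontal distance between lid and deck below 0.004 m and z of lid in the frame of deck below 0.002 m and angle between lid's own z axis and vertical below 0.06 rad and value of joint pulse_ring between 0.53 and 0.87 rad and velocity of joint pulse_ring between -0.1 and 0.1 rad/s and contact force between the fingers and lid above 2 N); the arm keeps its last pose, push and grip.
It fails at once if the lid is twisted on to the lock click (value of joint pulse_ring above 1.25 rad).
It fails at once if the cup is pushed or knocked over (distance of cup from where it was at the start of the episode above 0.02 m or angle between cup's own z axis and vertical above 0.35 rad).
It fails at once if the jug is pushed or knocked over (distance of jug from where it was at the start of the episode above 0.02 m or angle between jug's own z axis and vertical above 0.35 rad).
It fails at once if the tamper is pushed or knocked over (distance of tamper from where it was at the start of the episode above 0.02 m or angle between tamper's own z axis and vertical above 0.35 rad).
It also fails if it takes over 67 s, if anything falls off the work surface, if the arm or the gripper's body presses on something with over 40 N, if the wrist force passes 120 N, or if a joint passes its speed limit or range.

## Working session

There is one attempt and no reset: what is moved stays moved. The work goes in short steps, Python scripts to look and compute and a shell command to move; the robot and the scene stay as the last step left them, time stands still between calls to the robot, and variables do not carry over. Pictures are saved under pics/ and viewed, at most 14 in all, crops included, and the job is handed in when it is done.

```bash
mkdir -p pics; python3 - <<'E'
from workcell import *
import cv2,numpy as np
s=telemetry.observe();print({k:np.round(v,3).tolist() for k,v in s.items()})
a=[]
for c in("side","top"):
    im=grab_frame(c);cv2.imwrite(f"pics/{c}0.png",cv2.cvtColor(im,cv2.COLOR_RGB2BGR));k=calibration(c);print(c,k["fovy"],k["cx"],k["cy"],np.round(k["pose"],3).tolist())
    for n in("grinder","pocket","deck","carrier","lid","cup","jug","tamper"):
        for d in landmark_of(n,c)[:2]:print(n,np.round(d["xy"],1),round(d["score"],2))
E
```

```text
{'clock': 0.0, 'qpos': [-1.225, 0.522, -0.036, 1.6, 0.021, 1.021, -0.113], 'qd': [-0.001, 0.001, -0.0, 0.0, -0.001, 0.0, 0.001], 'joint_efforts': [0.001, -92.711, 1.98, -36.993, 0.018, 0.008, -0.0], 'position': [0.252, 0.571, 0.231], 'tool_rot': [-3.14, 0.0, 2.726], 'force': [0.127, 0.787, -0.158], 'moment': [-0.007, 0.047, -0.041], 'finger_force': 0.0, 'grip_width': 0.085}
side 42.852018182458686 289.2579494416142 206.95211504404432 [[0.951, -0.225, 0.211, 0.407], [-0.308, -0.722, 0.619, -0.687], [0.013, -0.654, -0.756, 0.958], [0.0, 0.0, 0.0, 1.0]]
grinder [257.3 263.7] 0.68
pocket [254.4 234.6] 0.84
deck [249.2 228.3] 0.59
carrier [268.2 346.6] 0.78
lid [215.7 165.1] 0.57
cup [284.2 163.2] 0.62
jug [359.8 341.1] 0.79
tamper [358.9 226.4] 0.94
tamper [280.9 162. ] 0.54
top 55.950030543720835 281.02723117554626 211.68764334789594 [[-0.012, -0.981, 0.191, 0.428], [-1.0, 0.013, 0.006, 0.006], [-0.008, -0.191, -0.982, 1.067], [0.0, 0.0, 0.0, 1.0]]
grinder [295.7 242. ] 0.9
pocket [299.3 237.2] 0.64
deck [298.7 234.4] 0.74
carrier [368.  249.5] 0.57
carrier [300.3 236.1] 0.34
lid [179.  250.4] 0.74
cup [196.8 186.4] 0.61
jug [380.9 191. ] 0.74
tamper [285.2 151. ] 0.96
```

View images.

View pics/top0.png

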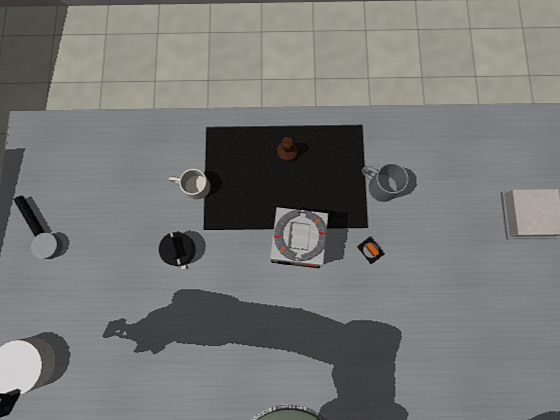

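View pics/side0.png

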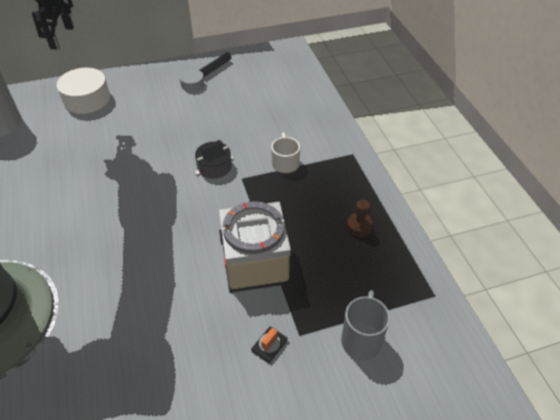

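```bash
cat > h.py <<'E'
from workcell import *
import cv2,numpy as np
from scipy.spatial.transform import Rotation as R
def K(k): f=210/np.tan(np.radians(k["fovy"])/2);return np.array([[f,0,k["cx"]],[0,f,k["cy"]],[0,0,1]])
def ray(uv,z,k):
    uv=np.atleast_2d(np.asarray(uv,float)); P=k["pose"]
    d=np.c_[uv,np.ones(len(uv))]@np.linalg.inv(K(k)).T@P[:3,:3].T
    return (P[:3,3]+d*((z-P[2,3])/d[:,2])[:,None])[:,:2]
def proj(X,k):
    P=np.asarray(k["pose"]);c=(np.atleast_2d(X)-P[:3,3])@P[:3,:3]@K(k).T
    return c[:,:2]/c[:,2:]
def mask(im,lo,hi): return cv2.inRange(cv2.cvtColor(im,cv2.COLOR_RGB2HSV),np.array(lo),np.array(hi))
def rect(pts):  # centre, size, angle of long side
    (c,wh,a)=cv2.minAreaRect(pts.astype(np.float32)*1000); a=np.radians(a)
    if wh[0]<wh[1]: a+=np.pi/2;wh=wh[::-1]
    return np.array(c)/1000,np.array(wh),(a+np.pi/2)%np.pi-np.pi/2
def shift(target,yaw,s=None):
    """tool-frame shift and turn to reach target xyz with tool down, tool x at world yaw"""
    s=s or telemetry.observe();Rt=R.from_euler("xyz",s["tool_rot"])
    G=R.from_euler("xyz",[np.pi,0,yaw]);w=(Rt.inv()*G).as_rotvec()
    return Rt.inv().apply(np.array(target)-s["position"]),w
E
python3 - <<'E'
from h import *
for c in("top","side"):
    k=calibration(c);im=cv2.cvtColor(cv2.imread(f"pics/{c}0.png"),cv2.COLOR_BGR2RGB)
    print(c,"z0 rays")
    L={"top":dict(grinder=(295.7,242,0),deck=(298.7,234.4,.12),pocket=(299.3,237.2,.108),carrier=(368,249.5,0),lid=(179,250.4,0),cup=(196.8,186.4,0),jug=(380.9,191,0)),
    "side":dict(grinder=(257.3,263.7,0),deck=(249.2,228.3,.12),pocket=(254.4,234.6,.108),carrier=(268.2,346.6,0),lid=(215.7,165.1,0),jug=(359.8,341.1,0))}[c]
    for n,(u,v,z) in L.items(): print(n,ray((u,v),z,k).round(4))
    m=mask(im,(5,150,120),(18,255,255)); n,l,st,ce=cv2.connectedComponentsWithStats(m)
    for i in range(1,n):
        if st[i,4]>40:
            p=np.argwhere(l==i)[:,::-1];print("orange",ce[i],st[i,4],rect(ray(p,.035,k)))
    if c=="top":
        m=mask(im,(0,0,160),(180,60,255))[225:280,155:205];p=np.argwhere(m)[:,::-1]+[155,225];print("lid white",p.tolist())
k=calibration("wrist");print(k["fovy"],k["cx"],k["cy"],np.round(k["pose"],3).tolist())
E
```

```text
top z0 rays
grinder [[ 0.5521 -0.0263]]
deck [[ 0.5565 -0.0302]]
pocket [[ 0.5512 -0.032 ]]
carrier [[ 0.5293 -0.2206]]
lid [[0.5333 0.2895]]
cup [[0.7112 0.2465]]
jug [[ 0.691 -0.265]]
orange [372.57142857 248.77922078] 77 (array([ 0.52792767, -0.22515019]), array([34.25434875, 14.92234802]), np.float64(0.6350379524643377))
lid white [[173, 231], [171, 233], [171, 234], [171, 235], [172, 235], [178, 260], [178, 261], [178, 262], [178, 263], [179, 263], [184, 265], [185, 265], [181, 266], [182, 266], [183, 266], [184, 266], [185, 266], [181, 267], [182, 267], [183, 267], [184, 267], [185, 267], [181, 268], [182, 268], [183, 268], [184, 268]]
side z0 rays
grinder [[ 0.558  -0.0366]]
deck [[ 0.5469 -0.0307]]
pocket [[ 0.5546 -0.0401]]
carrier [[ 0.5255 -0.2295]]
lid [[0.5396 0.2862]]
jug [[ 0.6989 -0.2724]]
orange [269.04424779 336.49557522] 113 (array([ 0.52795618, -0.22696997]), array([34.65999985, 13.54479122]), np.float64(0.6408817268442983))
70.60277904071214 283.31127031192017 211.13821163487665 [[0.404, 0.866, 0.296, 0.175], [0.915, -0.383, -0.13, 0.605], [0.0, 0.323, -0.946, 0.374], [0.0, 0.0, 0.0, 1.0]]
```

```bash
python3 -m inch '[[-0.038,-0.024,0,0,0,0,0],[-0.038,-0.024,0,0,0,0,0],[-0.038,-0.024,0,0,0,0,0],[-0.038,-0.024,0,0,0,0,0],[-0.038,-0.024,0,0,0,0,0]]' 20
python3 -m inch '[[-0.038,-0.024,0,0,0,0,0],[-0.038,-0.024,0,0,0,0,0],[-0.038,-0.024,0,0,0,0,0],[-0.038,-0.024,0,0,0,0,0],[-0.038,-0.024,0,0,0,0,0]]'
python3 -m inch '[[0,0,0,0,0,0.149,0],[0,0,0,0,0,0.149,0],[0,0,0,0,0,0.149,0],[0,0,0,0,0,0.149,0],[0,0,0,0,0,0.149,0]]'
python3 -m inch '[[0,0,0,0,0,0.149,0],[0,0,0,0,0,0.149,0],[0,0,0,0,0,0.149,0],[0,0,0,0,0,0.149,0],[0,0,0,0,0,0.149,0]]'
python3 -m inch '[[0,0,0,0,0,0.149,0],[0,0,0,0,0,0.149,0],[0,0,0,0,0,0.149,0],[0,0,0,0,0,0.149,0],[0,0,0,0,0,0,0]]'
python3 -c "
from h import *
s=telemetry.observe();print(np.round(s['qpos'],2));print(shift([.528,-.226,.23],.638))"
```

```text
clock: 1.4
position: [0.3786, 0.3836, 0.2315]
tool_rot: [3.141, 0.0, 2.726]
force: [0.7, 0.5, 0.6]
grip_width: 0.0854
finger_force: 0.0
clock: 1.9
position: [0.504, 0.1971, 0.2315]
tool_rot: [3.141, 0.0, 2.726]
force: [-0.2, -0.6, -0.6]
grip_width: 0.0856
finger_force: 0.0
clock: 2.4
position: [0.5032, 0.1987, 0.2314]
tool_rot: [3.141, -0.0, 1.975]
force: [0.4, 1.1, -0.1]
grip_width: 0.0852
finger_force: 0.0
clock: 2.9
position: [0.5031, 0.1988, 0.2314]
tool_rot: [3.141, -0.0, 1.23]
force: [1.0, 0.4, 1.1]
grip_width: 0.0851
finger_force: 0.0
clock: 3.4
position: [0.5031, 0.1989, 0.2313]
tool_rot: [3.141, 0.0, 0.637]
force: [-0.2, 0.5, -0.5]
grip_width: 0.0851
finger_force: 0.0
[-0.9   0.44  0.57  1.84 -0.29  0.94 -1.14]
(array([-0.23278056,  0.35633864,  0.00138331]), array([ 0.00026507,  0.00014175, -0.00070516]))
```

```bash
python3 -m inch '[[-0.0259,0.0396,0,0,0,0,0],[-0.0259,0.0396,0,0,0,0,0],[-0.0259,0.0396,0,0,0,0,0],[-0.0259,0.0396,0,0,0,0,0],[-0.0259,0.0396,0,0,0,0,0]]' >/dev/null
python3 -m inch '[[-0.0259,0.0396,0,0,0,0,0],[-0.0259,0.0396,0,0,0,0,0],[-0.0259,0.0396,0,0,0,0,0],[-0.0259,0.0396,0,0,0,0,0],[0,0,0,0,0,0,0]]'
python3 - <<'E'
from h import *
k=calibration("wrist");im=grab_frame("wrist");cv2.imwrite("pics/w1.png",im[:,:,::-1])
m=mask(im,(5,150,100),(20,255,255)); n,l,st,ce=cv2.connectedComponentsWithStats(m)
for i in range(1,n):
    if st[i,4]>100:
        p=np.argwhere(l==i)[:,::-1];print("orange",ce[i],st[i,4],rect(ray(p,.04,k)))
for d in landmark_of("carrier","wrist"):print(d,ray(d["xy"],0,k))
E
```

```text
clock: 4.4
position: [0.5275, -0.2333, 0.2316]
tool_rot: [3.139, 0.002, 0.637]
force: [0.1, 0.2, 0.7]
grip_width: 0.0851
finger_force: 0.0
orange [151.63265306  16.53061224] 147 (array([ 0.58637628, -0.03001512]), array([18.94591904,  5.87714148]), np.float64(-0.9332962819027806))
orange [278.50391645 179.52741514] 383 (array([ 0.52906195, -0.22416667]), array([37.53118515, 14.02224922]), np.float64(0.6365200681899941))
{'xy': [281.4, 173.2], 'score': 0.88} [[ 0.53042079 -0.22794436]]
```

View pics/w1.png

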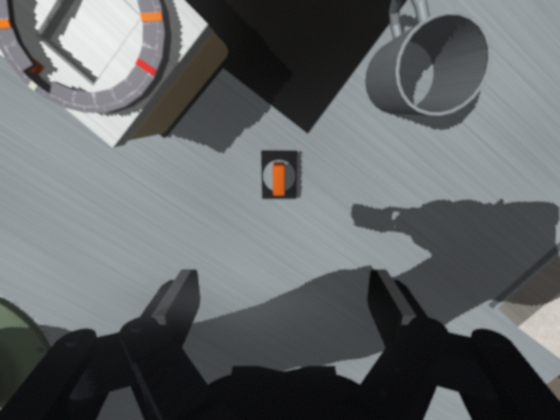

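```bash
python3 -c "
from h import *
s=telemetry.observe();print(s['position'],s['tool_rot']);print(shift([.5285,-.2246,.015],.637))"
```

```text
[ 0.52848418 -0.22763726  0.23112304] [-3.14148111e+00  2.89430715e-04  6.41438797e-01]
(array([ 0.00189257, -0.00239998,  0.21612278]), array([-0.0001109 ,  0.00028968,  0.00443878]))
```

```bash
python3 -m inch '[[0.0018,-0.0024,0.04,0,0,0.004,0],[0,0,0.045,0,0,0,0],[0,0,0.045,0,0,0,0],[0,0,0.04,0,0,0,0],[0,0,0.02,0,0,0,0]]'
python3 -m inch '[[0,0,0.013,0,0,0,0],[0,0,0.013,0,0,0,0],[0,0,0,0,0,0,0],[0,0,0,0,0,0,0]]'
python3 -c "
from h import *
print(shift([.5285,-.2246,.015],.637))
k=calibration('wrist');im=grab_frame('wrist');cv2.imwrite('pics/w2.png',im[:,:,::-1])"
```

```text
clock: 5.0
position: [0.5279, -0.221, 0.0382]
tool_rot: [-3.138, 0.001, 0.641]
force: [0.1, 0.5, 0.0]
grip_width: 0.0855
finger_force: 0.0
clock: 5.4
position: [0.5293, -0.2233, 0.016]
tool_rot: [3.141, -0.001, 0.637]
force: [0.9, -0.1, 0.5]
grip_width: 0.0857
finger_force: 0.0
(array([-0.00141296,  0.00053554,  0.00100058]), array([ 0.00054944, -0.00053084, -0.00048317]))
```

View pics/w2.png

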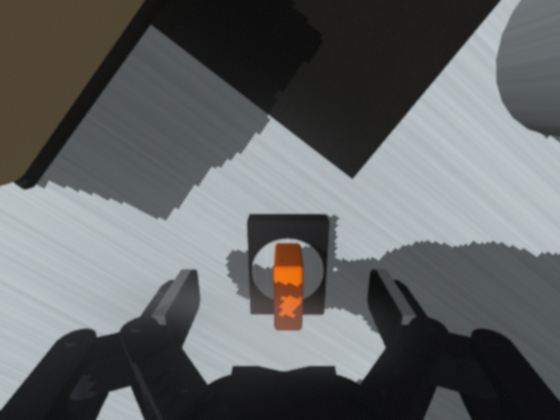

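```bash
python3 - <<'E'
from h import *
k=calibration('wrist');s=telemetry.observe();print(s['position'],s['tool_rot'])
c=np.array([.5285,-.2246]);a=.637;u=np.array([np.cos(a),np.sin(a)]);v=np.array([-u[1],u[0]])
pts=[(30,22,12),(30,-22,12),(-30,22,12),(-30,-22,12),(18,7,40),(18,-7,40),(-18,7,40),(-18,-7,40)]
print(proj([[*(c+u*x/1e3+v*y/1e3),z/1e3] for x,y,z in pts],k).round(1))
E
```

```text
[ 0.52949614 -0.22346819  0.01625429] [ 3.14056171e+00 -8.39864099e-04  6.36310832e-01]
[[243.5 217.7]
 [326.7 217.6]
 [248.  312.5]
 [322.  312.4]
 [270.  263.8]
 [300.9 263.7]
 [271.2 328.8]
 [299.6 328.8]]
```

```bash
python3 -m inch '[[-0.0014,-0.0005,0.0005,0,0,0,0],[0,0,0,0,0,0,0.5],[0,0,0,0,0,0,0.8],[0,0,0,0,0,0,1],[0,0,0,0,0,0,1]]' 40
python3 -m inch '[[0,0,0,0,0,0,1],[0,0,0,0,0,0,1],[0,0,0,0,0,0,1],[0,0,0,0,0,0,1],[0,0,0,0,0,0,1]]' 40
```

```text
clock: 5.95
position: [0.5275, -0.2238, 0.0149]
tool_rot: [3.141, -0.0, 0.636]
force: [0.2, 0.0, -0.6]
grip_width: 0.0282
finger_force: 0.0
clock: 6.45
position: [0.5276, -0.2239, 0.015]
tool_rot: [3.141, -0.0, 0.636]
force: [-0.1, -0.1, 5.3]
grip_width: 0.0133
finger_force: 39.7
```

```bash
python3 -m inch '[[0,0,-0.02,0,0,0,1],[0,0,-0.04,0,0,0,1],[0,0,-0.05,0,0,0,1],[0,0,-0.05,0,0,0,1],[0,0,-0.05,0,0,0,1]]' 40
python3 -m inch '[[0,0,-0.025,0,0,0.14,1],[0,0,0,0,0,0.14,1],[0,0,0,0,0,0.14,1],[0,0,0,0,0,0.14,1],[0,0,0,0,0,0.147,1]]'
python3 -m inch '[[0,0,0,0,0,0,1]]'
python3 -c "
from h import *
s=telemetry.observe();print(np.round(s['qpos'],2));print(shift([.465,-.03,.25],-.07))"
```

```text
clock: 6.95
position: [0.5269, -0.2237, 0.2266]
tool_rot: [-3.141, 0.001, 0.635]
force: [1.2, -0.4, -1.1]
grip_width: 0.0129
finger_force: 39.1
clock: 7.45
position: [0.5273, -0.2236, 0.2497]
tool_rot: [-3.141, 0.0, -0.077]
force: [-0.3, -0.1, -0.8]
grip_width: 0.0132
finger_force: 39.1
clock: 7.55
position: [0.5274, -0.2236, 0.2494]
tool_rot: [3.141, 0.001, -0.074]
force: [-0.2, 0.5, -0.8]
grip_width: 0.0134
finger_force: 39.1
[-0.25  0.54  0.81  1.75 -0.45  1.05 -0.92]
(array([-0.07646868, -0.18842903, -0.00059303]), array([ 0.00032037,  0.00095829, -0.00382418]))
```

```bash
python3 -m inch '[[-0.0153,-0.0377,0,0,0,0,1],[-0.0153,-0.0377,0,0,0,0,1],[-0.0153,-0.0377,0,0,0,0,1],[-0.0153,-0.0377,0,0,0,0,1],[-0.0153,-0.0377,0,0,0,0,1]]'
python3 -m inch '[[0,0,0,0,0,0,1],[0,0,0,0,0,0,1],[0,0,0,0,0,0,1],[0,0,0,0,0,0,1]]'
python3 - <<'E'
from h import *
s=telemetry.observe();print(s['position'],s['tool_rot'])
k=calibration("wrist");im=grab_frame("wrist");cv2.imwrite("pics/w3.png",im[:,:,::-1])
np.save("k3.npy",k,allow_pickle=True)
for n in("pocket","deck"):
  for d in landmark_of(n,"wrist"):print(n,d,ray(d["xy"],.12 if n=="deck" else .108,k))
cv2.imwrite("pics/w3c.png",cv2.resize(im[0:300,140:460,::-1],None,fx=2,fy=2,interpolation=cv2.INTER_CUBIC))
E
```

```text
clock: 8.05
position: [0.4638, -0.029, 0.2497]
tool_rot: [-3.141, 0.0, -0.066]
force: [0.7, 1.7, -0.8]
grip_width: 0.0132
finger_force: 39.3
clock: 8.45
position: [0.4647, -0.0315, 0.2498]
tool_rot: [3.141, -0.0, -0.072]
force: [-0.2, 0.3, -0.5]
grip_width: 0.0136
finger_force: 39.4
[ 0.46471436 -0.03152323  0.24982594] [ 3.14119387e+00 -1.27494734e-04 -7.18483437e-02]
pocket {'xy': [277.7, 102.6], 'score': 0.89} [[ 0.55335934 -0.03284739]]
deck {'xy': [274.8, 99.9], 'score': 0.97} [[ 0.55544318 -0.03071757]]
```

View pics/w3c.png

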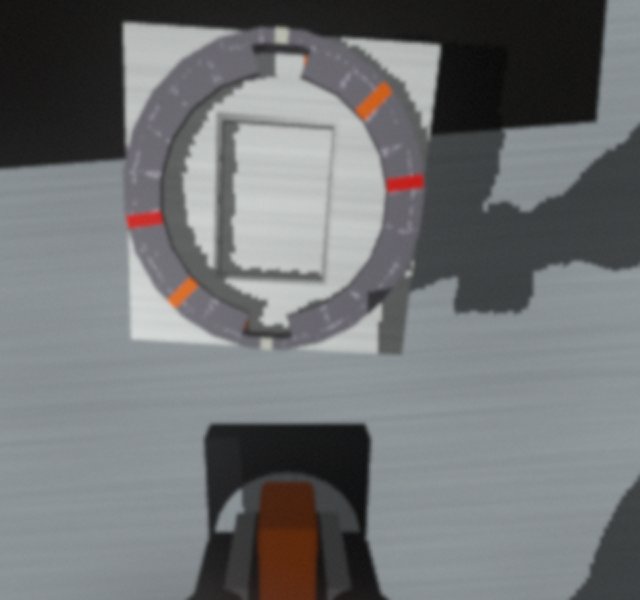

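```bash
python3 - <<'E'
from h import *
k=np.load("k3.npy",allow_pickle=True).item();im=cv2.imread("pics/w3.png")[:,:,::-1].copy()
def blobs(m,z):
    n,l,st,ce=cv2.connectedComponentsWithStats(m)
    return [(ce[i],ray(ce[i],z,k)[0]) for i in range(1,n) if st[i,4]>25 and ce[i][1]<190]
top=im.copy()
C=[]
for nm,m,off in(("red",mask(top,(0,150,100),(4,255,255))|mask(top,(175,150,100),(180,255,255)),79),("orange",mask(top,(6,150,120),(20,255,255)),44)):
    b=blobs(m,.134);print(nm,[(x.round(1),y.round(4)) for x,y in b])
    if len(b)==2:
        p,q=b[0][1],b[1][1];d=p-q;print(" centre",(p+q)/2,"dist",np.hypot(*d),"yaw",np.degrees(np.arctan2(d[1],d[0]))+off)
w=ray([(140+281/2,35/2),(140+266/2,343/2)],.134,k);d=w[0]-w[1];print("white",w.mean(0),np.hypot(*d),np.degrees(np.arctan2(d[1],d[0])))
# body top outline corners z=.12
c=ray([(140+123/2,22/2),(140+440/2,43/2),(140+131/2,339/2)],.12,k);print("body",c,(c[1]+c[2])/2)
e=c[0]-c[2];print("yaw",np.degrees(np.arctan2(e[1],e[0])))
# carrier plate +x edge, top z .247
s=np.array([.46471,-.03152]);a=-.0718;M=np.array([[np.cos(a),np.sin(a)],[np.sin(a),-np.cos(a)]])
for z in(.245,.247,.249): print(z,((ray([(140+207/2,425/2+2),(140+369/2,425/2+2),(140+288/2,425/2)],z,k)-s)@M.T).round(4))
# dark-edge subpixel: 
g=cv2.cvtColor(im,cv2.COLOR_RGB2GRAY).astype(float)
print(g[205:222,255].astype(int),g[205:222,310].astype(int));print(g[222,236:252].astype(int),g[222,318:334].astype(int))
E
```

```text
red [(array([342.4,  91.1]), array([ 0.5577, -0.0863])), (array([212. , 109.4]), array([0.5514, 0.0213]))]
 centre [ 0.55453384 -0.03249836] dist 0.10780121179097092 yaw -7.655976018491856
orange [(array([326.8,  49.8]), array([ 0.5885, -0.0744])), (array([231.2, 145.5]), array([0.5212, 0.0093]))]
 centre [ 0.55482974 -0.03255545] dist 0.10739200393277976 yaw -7.164656989369902
white [ 0.55442983 -0.03237682] 0.11765116055453137 -7.53417580853176
body [[ 0.62524188  0.02172834]
 [ 0.608986   -0.10333766]
 [ 0.49975947  0.03836442]] [ 0.55437273 -0.03248662]
yaw -7.552058379627221
0.245 [[ 0.0299 -0.0211]
 [ 0.0299  0.0218]
 [ 0.031   0.0004]]
0.247 [[ 0.0306 -0.0208]
 [ 0.0306  0.0215]
 [ 0.0317  0.0004]]
0.249 [[ 0.0313 -0.0205]
 [ 0.0313  0.0212]
 [ 0.0324  0.0004]]
[147 145 144 142 141 135 108  66  37  32  30  31  32  33  36  37  38] [147 146 148 148 144 133 105  60  30  25  23  23  23  22  21  23  24]
[146 147 146 145 143 122  84  53  42  41  41  40  40  40  40  38] [ 21  22  21  22  21  30  54  96 134 145 146 147 147 146 147 148]
```

```bash
python3 - <<'E'
from h import *
k=np.load("k3.npy",allow_pickle=True).item();im=cv2.imread("pics/w3.png")
c=im[200:350,225:345].astype(float)*1.0
c=np.clip(255*(c/255)**.5,0,255).astype(np.uint8)
cv2.imwrite("pics/w3d.png",cv2.resize(c,None,fx=4,fy=4,interpolation=cv2.INTER_NEAREST))
s=np.array([.46471,-.03152]);a=-.0718;u=np.array([np.cos(a),np.sin(a)]);v=np.array([u[1],-u[0]])
for x0 in(0,-.002):
  pts=[(30,0,.235),(30,0,.247),(18,0,.247),(18,0,.275),(-18,0,.275),(30,22,.247),(30,-22,.247),(30,22,.235),(30,-22,.235)]
  print(x0,[(float(p[0].round(1)),float(p[1].round(1))) for p in proj([[*(s+u*(x/1e3+x0)+v*y/1e3),z] for x,y,z in pts],k)])
E
```

```text
0 [(283.3, 208.3), (283.3, 215.5), (283.3, 236.6), (283.3, 262.0), (283.3, 328.0), (325.4, 215.5), (241.2, 215.6), (322.5, 208.3), (244.1, 208.4)]
-0.002 [(283.3, 211.7), (283.3, 219.1), (283.3, 240.0), (283.3, 266.0), (283.3, 331.4), (325.2, 219.1), (241.4, 219.1), (322.4, 211.7), (244.3, 211.7)]
```

View pics/w3d.png

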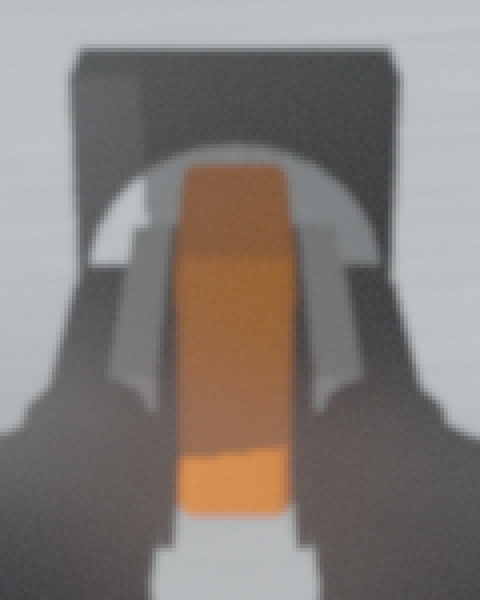

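```bash
python3 -m inch '[[0,0,0,0,0,0.059,1],[0,0,0,0,0,0,1]]' >/dev/null; python3 -c "
from h import *
s=telemetry.observe();print(s['tool_rot']);print(shift([.5555,-.0326,.25],-.131))"
```

```text
[ 3.14123889e+00  1.29499823e-04 -1.31968546e-01]
(array([ 0.09034368, -0.01019335, -0.00028756]), array([ 0.0003537 ,  0.00012967, -0.00096852]))
```

```bash
python3 -m inch '[[0.03,-0.0034,0,0,0,-0.001,1],[0.03,-0.0034,0,0,0,0,1],[0.02,-0.0034,0,0,0,0,1],[0.0103,0,0,0,0,0,1],[0,0,0.03,0,0,0,1]]'
python3 -m inch '[[0,0,0.035,0,0,0,1],[0,0,0.025,0,0,0,1],[0,0,0.014,0,0,0,1],[0,0,0,0,0,0,1],[0,0,0,0,0,0,1]]'
python3 -m inch '[[0,0,0,0,0,0,1],[0,0,0,0,0,0,1]]'
python3 -c "
from h import *
s=telemetry.observe();print(s['tool_rot']);print(shift([.5555,-.0326,.123],-.131))"
```

```text
clock: 9.3
position: [0.5577, -0.0329, 0.2215]
tool_rot: [-3.142, -0.005, -0.128]
force: [-0.6, 0.1, -2.4]
grip_width: 0.0132
finger_force: 39.5
clock: 9.8
position: [0.5558, -0.0323, 0.1467]
tool_rot: [3.142, -0.001, -0.129]
force: [-0.2, 0.5, -0.4]
grip_width: 0.0132
finger_force: 39.4
clock: 10.0
position: [0.5559, -0.0318, 0.1468]
tool_rot: [-3.141, -0.001, -0.129]
force: [-0.0, -0.3, -1.2]
grip_width: 0.0136
finger_force: 39.4
[-3.14110134e+00 -1.42665055e-03 -1.28954766e-01]
(array([-0.0003622 ,  0.00081725,  0.02379562]), array([-0.00049277, -0.00142615,  0.00204558]))
```

```bash
python3 -m inch '[[-0.0004,0.0008,0.004,0,0,0.002,1],[0,0,0.005,0,0,0,1],[0,0,0.004,0,0,0,1],[0,0,0,0,0,0,1]]'
python3 -m inch '[[0,0,0.003,0,0,0,1],[0,0,0.003,0,0,0,1],[0,0,0,0,0,0,1]]'
```

```text
clock: 10.4
position: [0.5546, -0.0327, 0.1321]
tool_rot: [3.141, 0.001, -0.131]
force: [-0.2, -0.6, -1.1]
grip_width: 0.0134
finger_force: 39.4
clock: 10.7
position: [0.5548, -0.0326, 0.1264]
tool_rot: [3.141, 0.0, -0.131]
force: [-0.2, -0.5, -1.1]
grip_width: 0.0133
finger_force: 39.4
```

```bash
python3 -m inch '[[0,0,0.0015,0,0,0,1],[0,0,0.0015,0,0,0,1],[0,0,0,0,0,0,1]]'
python3 -m inch '[[0,0,0.001,0,0,0,1],[0,0,0,0,0,0,1]]'
```

```text
clock: 11.0
position: [0.5549, -0.0326, 0.1237]
tool_rot: [3.142, 0.0, -0.131]
force: [-0.7, -0.5, -0.0]
grip_width: 0.013
finger_force: 39.4
clock: 11.2
position: [0.555, -0.0327, 0.1229]
tool_rot: [-3.141, -0.0, -0.131]
force: [-1.6, 0.5, 3.3]
grip_width: 0.0135
finger_force: 39.9
```

```bash
python3 -m inch '[[0,0,0,0,0,0,0.65],[0,0,0,0,0,0,0.65],[0,0,0,0,0,0,0.65],[0,0,0,0,0,0,0.65]]'
python3 -m inch '[[0,0,-0.01,0,0,0,0.65],[0,0,-0.02,0,0,0,0.65],[0,0,-0.04,0,0,0,0.65],[0,0,-0.04,0,0,0,0.65],[0,0,-0.04,0,0,0,0.65]]'
python3 - <<'E'
from h import *
a=[]
k=calibration("wrist");im=grab_frame("wrist")
cv2.imwrite("pics/w4.png",im[:,:,::-1])
t=grab_frame("top");cv2.imwrite("pics/t4.png",t[:,:,::-1])
s=telemetry.observe();print(s['position'],s['tool_rot'],s['qpos'].round(2) if hasattr(s['qpos'],'round') else s['qpos'])
m=mask(im,(5,150,60),(20,255,255)); n,l,st,ce=cv2.connectedComponentsWithStats(m)
for i in range(1,n):
    if st[i,4]>100:
        p=np.argwhere(l==i)[:,::-1];print("orange",ce[i],st[i,4],rect(ray(p,.148,k)))
E
```

```text
clock: 11.6
position: [0.555, -0.0326, 0.1228]
tool_rot: [3.142, -0.0, -0.131]
force: [0.4, 0.8, 0.7]
grip_width: 0.03
finger_force: 0.0
clock: 12.1
position: [0.5546, -0.033, 0.2751]
tool_rot: [3.141, -0.0, -0.132]
force: [-0.3, 0.2, -0.4]
grip_width: 0.0299
finger_force: 0.0
[ 0.55659729 -0.0334351   0.27791734] [-3.14009935 -0.00645797 -0.13184709] [-0.65  0.49  0.88  1.76 -0.43  1.08 -1.33]
orange [283.19485294 200.96323529] 544 (array([ 0.55536682, -0.03283867]), array([39.69618988, 13.60368443]), np.float64(-0.13221809179721866))
```

View pics/w4.png

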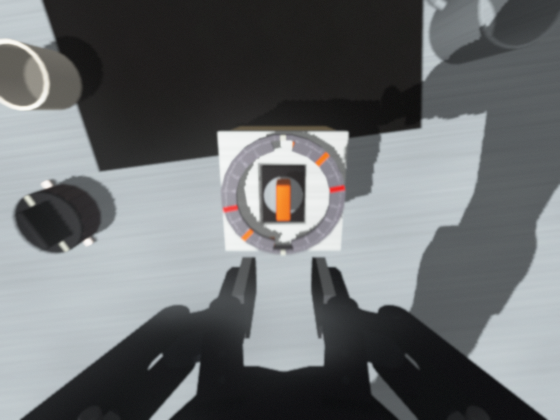

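```bash
python3 -m inch '[[0,0,0,0,0,-0.148,0.3],[0,0,0,0,0,-0.148,0],[0,0,0,0,0,-0.148,0],[0,0,0,0,0,-0.148,0],[0,0,0,0,0,-0.148,0]]'>/dev/null
python3 -m inch '[[0,0,0,0,0,-0.148,0],[0,0,0,0,0,-0.148,0],[0,0,0,0,0,-0.148,0],[0,0,0,0,0,-0.148,0],[0,0,0,0,0,-0.148,0]]'>/dev/null
python3 -m inch '[[0,0,0,0,0,-0.148,0],[0,0,0,0,0,-0.148,0],[0,0,0,0,0,-0.148,0],[0,0,0,0,0,-0.148,0],[0,0,0,0,0,-0.148,0]]'>/dev/null
python3 -m inch '[[0,0,0,0,0,-0.148,0],[0,0,0,0,0,-0.148,0],[0,0,0,0,0,-0.148,0],[0,0,0,0,0,-0.148,0],[0,0,0,0,0,-0.148,0]]'>/dev/null
python3 -m inch '[[0,0,0,0,0,-0.148,0],[0,0,0,0,0,-0.148,0],[0,0,0,0,0,-0.148,0],[0,0,0,0,0,-0.148,0],[0,0,0,0,0,0,0]]'
python3 - <<'E'
from h import *
s=telemetry.observe();print(np.round(s['qpos'],2));print(shift([.536,.288,.26],3.49))
E
```

```text
clock: 14.7
position: [0.5548, -0.033, 0.273]
tool_rot: [-3.141, -0.0, -2.86]
force: [0.9, 0.9, 0.1]
grip_width: 0.0856
finger_force: 0.0
[-0.06  0.37  0.02  1.74 -0.01  1.04  1.81]
(array([-0.07113536,  0.31363047,  0.01290083]), array([-0.00028431, -0.00015198, -0.06689677]))
```

```bash
python3 -m inch '[[-0.0102,0.0448,0,0,0,0,0],[-0.0102,0.0448,0,0,0,0,0],[-0.0102,0.0448,0,0,0,0,0],[-0.0102,0.0448,0,0,0,0,0],[-0.0102,0.0448,0,0,0,0,0]]'>/dev/null
python3 -m inch '[[-0.0102,0.0448,0,0,0,0,0],[-0.0102,0.0448,0.013,0,0,-0.067,0],[0,0,0,0,0,0,0],[0,0,0,0,0,0,0],[0,0,0,0,0,0,0]]'
python3 - <<'E'
from h import *
s=telemetry.observe();print(s['position'],s['tool_rot'])
k=calibration("wrist");im=grab_frame("wrist");np.save("k5.npy",k,allow_pickle=True);cv2.imwrite("pics/w5.png",im[:,:,::-1])
for d in landmark_of("lid","wrist"):print(d,ray(d["xy"],0,k))
o=outline_of("lid","wrist")[0];l,t,r,b=[int(v) for v in o["rect"]];print(o["rect"],o["score"])
c=im[max(0,t-10):b+10,l-10:r+10,::-1].astype(float);c=np.clip(255*(c/255)**.5,0,255).astype(np.uint8);print(max(0,t-10),l-10,c.shape)
cv2.imwrite("pics/w5c.png",cv2.resize(c,None,fx=3,fy=3,interpolation=cv2.INTER_CUBIC))
E
```

```text
clock: 15.7
position: [0.5375, 0.2874, 0.2599]
tool_rot: [-3.141, 0.0, -2.799]
force: [0.2, 0.1, 0.6]
grip_width: 0.0851
finger_force: 0.0
[0.53754074 0.28742209 0.25994885] [-3.14072469e+00  6.47395502e-05 -2.79940936e+00]
[247.5, 134.3, 323.1, 213.8] 0.83
124 237 (99, 96, 3)
```

View pics/w5c.png

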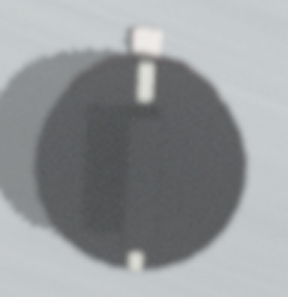

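```bash
python3 - <<'E'
from h import *
k=np.load("k5.npy",allow_pickle=True).item();im=cv2.imread("pics/w5.png")[:,:,::-1].copy()
n,l,st,ce=cv2.connectedComponentsWithStats(mask(im[124:223,237:333],(0,0,170),(180,40,255)))
g=cv2.cvtColor(im,cv2.COLOR_RGB2GRAY)
ce=ce+[237,124]
for i in range(1,n):
    if 8<st[i,4]<300: print(ce[i].round(1),st[i],ray(ce[i],.046,k),ray(ce[i],.007,k))
# pointers by grey weights
def cen(r0,r1,c0,c1):
    w=np.clip(g[r0:r1,c0:c1].astype(float)-100,0,None);yy,xx=np.mgrid[r0:r1,c0:c1];return np.array([(w*xx).sum(),(w*yy).sum()])/w.sum()
p1=cen(145,159,281,291);p2=cen(207,214,277,287);print(p1,p2)
a=ray([p1,p2],.046,k);d=a[0]-a[1];print("yaw",np.arctan2(d[1],d[0]),a,a.mean(0))
# dark disc in z=.046 plane: threshold, right & bottom edges
m=(g<75).astype(np.uint8);n,l,st,ce=cv2.connectedComponentsWithStats(m);i=l[185,300];print(st[i])
cs,_=cv2.findContours((l==i).astype(np.uint8),cv2.RETR_EXTERNAL,cv2.CHAIN_APPROX_NONE)
p=max(cs,key=len)[:,0];q=ray(p,.046,k)
A=np.c_[2*q,np.ones(len(q))]
for _ in range(4):
    x=np.linalg.lstsq(A,(q**2).sum(1),rcond=None)[0];r=np.sqrt(x[2]+x[0]**2+x[1]**2)
    e=np.hypot(*(q-x[:2]).T)-r;o=abs(e)<1.5*np.median(abs(e))+3e-4;q=q[o];A=A[o]
print("disc",x[:2],r,len(q),len(p))
print(telemetry.observe()["tool_rot"])
E
```

```text
[286.6 136.6] [45  9 10  9 78] [[0.48481755 0.27295413]] [[0.48774709 0.2744151 ]]
[285.  150.7] [47 22  3 10 29] [[0.50071778 0.27675703]] [[0.50538366 0.27863327]]
[318.2 155.4] [75 29 13  6 16] [[0.49265183 0.31605148]] [[0.49643689 0.32221878]]
[285.13283828 150.75632563] [281.74683544 210.90543559]
yaw -2.8546991227904273 [[0.50079049 0.27690734]
 [0.57341823 0.2983349 ]] [0.53710436 0.28762112]
[ 246  141   73   72 3922]
disc [0.53456483 0.28547525] 0.04359231877691056 137 241
[-3.14127155e+00  5.03375764e-04 -2.79829186e+00]
```

```bash
python3 -m inch '[[0,0,0.02,0,0,0.056,0],[0,0,0.05,0,0,0,0],[0,0,0.05,0,0,0,0],[0,0,0.03,0,0,0,0],[0,0,0,0,0,0,0]]'
python3 - <<'E'
from h import *
s=telemetry.observe();print(shift([.535,.287,.05],-2.855))
k=calibration("wrist");im=grab_frame("wrist");np.save("k6.npy",k,allow_pickle=True);cv2.imwrite("pics/w6.png",im[:,:,::-1])
c=im[:,:,::-1].astype(float);c=np.clip(255*(c/255)**.5,0,255).astype(np.uint8)
cv2.imwrite("pics/w6c.png",cv2.resize(c[110:400,180:390],None,fx=2,fy=2,interpolation=cv2.INTER_CUBIC))
print(s['position'],s['tool_rot'])
E
```

```text
clock: 16.35
position: [0.5356, 0.2867, 0.1064]
tool_rot: [-3.14, -0.006, -2.853]
force: [-0.1, -0.5, 0.9]
grip_width: 0.085
finger_force: 0.0
(array([0.00014061, 0.00059051, 0.05640997]), array([-0.00183211, -0.00572702,  0.00205625]))
[0.53558336 0.28666469 0.10640922] [-3.13976642 -0.0057289  -2.85294898]
```

View pics/w6c.png

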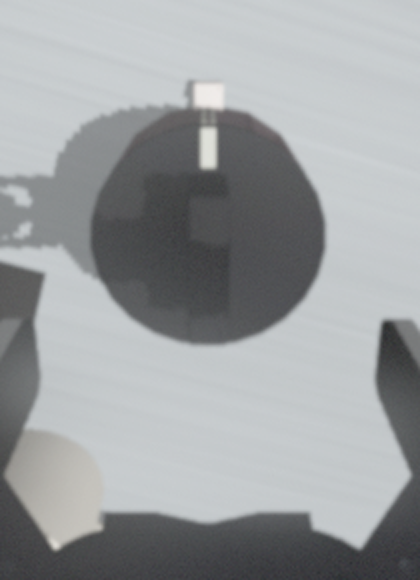

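```bash
python3 -m inch '[[0,0.0003,0.02,0,0,0,0],[0,0,0.02,0,0,0,0],[0,0,0.01,0,0,0,0],[0,0,0,0,0,0,0],[0,0,0,0,0,0,0]]'
python3 - <<'E'
from h import *
s=telemetry.observe();print(shift([.535,.287,.05],-2.855),s['position'],s['tool_rot'])
E
```

```text
clock: 16.9
position: [0.5379, 0.2891, 0.0613]
tool_rot: [3.141, 0.002, -2.852]
force: [0.2, -0.6, 0.5]
grip_width: 0.0854
finger_force: 0.0
(array([ 0.00334713, -0.00115881,  0.01133717]), array([0.00038809, 0.00165227, 0.00321534])) [0.53785968 0.28905745 0.06134314] [ 3.14120722e+00  1.65288801e-03 -2.85178498e+00]
```

```bash
python3 -m inch '[[0.0033,-0.0012,0.006,0,0,0.003,0],[0,0,0.005,0,0,0,0],[0,0,0,0,0,0,0.5],[0,0,0,0,0,0,0.8],[0,0,0,0,0,0,1]]' 60
python3 -m inch '[[0,0,0,0,0,0,1],[0,0,0,0,0,0,1],[0,0,0,0,0,0,1],[0,0,0,0,0,0,1],[0,0,0,0,0,0,1]]'
```

```text
clock: 17.4
position: [0.5344, 0.2867, 0.0489]
tool_rot: [-3.142, 0.0, -2.854]
force: [-0.0, -0.1, 0.7]
grip_width: 0.0443
finger_force: 0.0
clock: 17.9
position: [0.5344, 0.2867, 0.049]
tool_rot: [3.142, 0.0, -2.854]
force: [-0.5, -0.5, 4.9]
grip_width: 0.013
finger_force: 59.2
```

```bash
python3 -m inch '[[0,0,-0.015,0,0,0,1],[0,0,-0.04,0,0,0,1],[0,0,-0.05,0,0,0,1],[0,0,-0.05,0,0,0,1],[0,0,-0.05,0,0,0,1]]' 
python3 -m inch '[[0,0,-0.015,0,0,0.1395,1],[0,0,0,0,0,0.1395,1],[0,0,0,0,0,0.1395,1],[0,0,0,0,0,0,1],[0,0,0,0,0,0,1]]'
python3 - <<'E'
from h import *
s=telemetry.observe();print(s['position'],s['tool_rot']);print(shift([.5545,-.0325,.27],-3.2726),np.round(s['qpos'],2))
k=calibration("wrist");im=grab_frame("wrist");np.save("k7.npy",k,allow_pickle=True);cv2.imwrite("pics/w7.png",im[:,:,::-1])
u=np.array([np.cos(s['tool_rot'][2]),np.sin(s['tool_rot'][2])]);v=np.array([u[1],-u[0]]);zb=s['position'][2]-.049
pts=[(53.5,6,0),(53.5,-6,0),(53.5,6,7),(53.5,-6,7),(44,0,46),(44,0,0),(27,7,74),(27,-7,74),(27,7,46)]
print([(q,pp.round(1).tolist()) for q,pp in zip(pts,proj([[*(np.array(s['position'][:2])+u*x/1e3+v*y/1e3),zb+z/1e3] for x,y,z in pts],k))])
c=im[:,:,::-1].astype(float);c=np.clip(255*(c/255)**.5,0,255).astype(np.uint8)
cv2.imwrite("pics/w7c.png",cv2.resize(c[150:300,200:365],None,fx=4,fy=4,interpolation=cv2.INTER_NEAREST))
E
```

```text
clock: 18.4
position: [0.5338, 0.2864, 0.2568]
tool_rot: [3.141, 0.0, -2.854]
force: [0.7, -0.4, -1.4]
grip_width: 0.013
finger_force: 58.8
clock: 18.9
position: [0.534, 0.2867, 0.2692]
tool_rot: [-3.142, -0.0, 3.015]
force: [0.1, 0.3, -2.5]
grip_width: 0.0129
finger_force: 58.8
[0.53401772 0.28672969 0.2691861 ] [-3.14153645e+00 -2.37797948e-05  3.01484681e+00]
(array([-0.06067075, -0.31407993, -0.00079769]), array([-5.62529180e-05, -2.36600055e-05,  4.26150542e-03])) [-0.61  0.45  0.02  1.61 -0.01  1.08  0.86]
[((53.5, 6, 0), [292.7, 160.2]), ((53.5, -6, 0), [274.1, 160.2]), ((53.5, 6, 7), [293.0, 162.0]), ((53.5, -6, 7), [273.8, 162.0]), ((44, 0, 46), [283.5, 193.3]), ((44, 0, 0), [283.4, 174.7]), ((27, 7, 74), [299.5, 247.6]), ((27, -7, 74), [267.6, 247.6]), ((27, 7, 46), [296.7, 224.4])]
```

View pics/w7c.png

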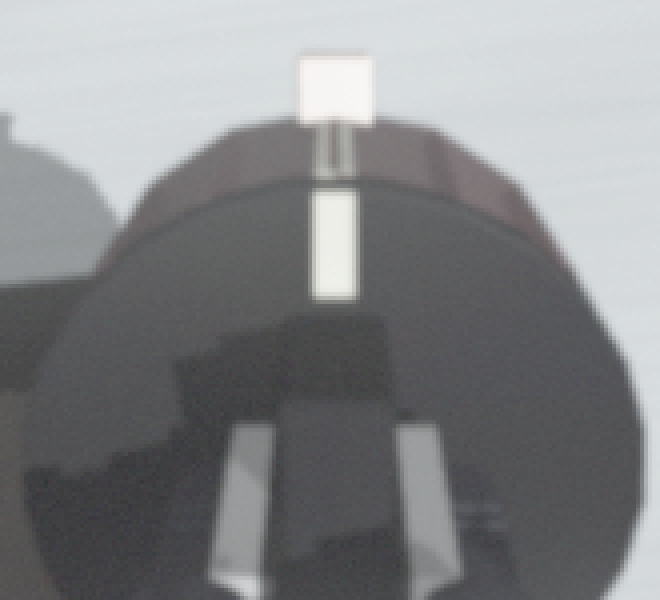

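```bash
python3 - <<'E'
from h import *
print(shift([.643,-.044,.27],-3.2726))
E
```

```text
(array([-0.14992929, -0.31419212, -0.0009455 ]), array([-4.85355236e-05, -8.25719140e-05,  3.94493166e-03]))
```

```bash
python3 -m inch '[[-0.0187,-0.0393,0,0,0,0,1],[-0.0187,-0.0393,0,0,0,0,1],[-0.0187,-0.0393,0,0,0,0,1],[-0.0187,-0.0393,0,0,0,0,1],[-0.0187,-0.0393,0,0,0,0,1]]'>/dev/null
python3 -m inch '[[-0.0187,-0.0393,0,0,0,0,1],[-0.0187,-0.0393,0,0,0,0,1],[-0.0187,-0.0393,0,0,0,0.004,1],[0,0,0,0,0,0,1],[0,0,0,0,0,0,1]]'
python3 -m inch '[[0,0,0,0,0,0,1],[0,0,0,0,0,0,1]]' >/dev/null
python3 - <<'E'
from h import *
s=telemetry.observe();print(s['position'],s['tool_rot'])
k=calibration("wrist");im=grab_frame("wrist");np.save("k8.npy",k,allow_pickle=True);cv2.imwrite("pics/w8.png",im[:,:,::-1])
def blobs(m,z):
    n,l,st,ce=cv2.connectedComponentsWithStats(m)
    return [(ce[i],st[i,4],ray(ce[i],z,k)[0]) for i in range(1,n) if st[i,4]>25]
for nm,m,off in(("red",mask(im,(0,150,100),(4,255,255))|mask(im,(175,150,100),(180,255,255)),79),("orange",mask(im,(6,150,120),(20,255,255)),44)):
    b=blobs(m,.134)
    for x in b: print(nm,x)
    b=[x for x in b if abs(np.hypot(*(x[2]-[.5545,-.0325]))-.0537)<.006]
    if len(b)==2:
        p,q=b[0][2],b[1][2];d=p-q;print(" centre",(p+q)/2,"dist",np.hypot(*d),"yaw",np.degrees(np.arctan2(d[1],d[0]))+off)
n,l,st,ce=cv2.connectedComponentsWithStats(mask(im[150:185,265:305],(0,0,200),(180,40,255)))
print(st[1:],ce[1:]+[265,150])
cv2.imwrite("pics/w8c.png",cv2.resize(im[0:300,130:430,::-1],None,fx=2,fy=2,interpolation=cv2.INTER_CUBIC))
E
```

```text
clock: 19.95
position: [0.6413, -0.0458, 0.2685]
tool_rot: [3.142, -0.001, 3.007]
force: [0.2, 1.0, -1.5]
grip_width: 0.0126
finger_force: 59.1
[ 0.64129352 -0.04335362  0.26885762] [ 3.14111490e+00 -1.79454033e-04  3.00879148e+00]
red (array([342.42028986,  93.73913043]), np.int32(69), array([0.55136069, 0.02075836]))
red (array([223.32352941, 118.29411765]), np.int32(68), array([ 0.55766895, -0.08630247]))
 centre [ 0.55451482 -0.03277205] dist 0.10724651803858867 yaw 172.37209397160348
orange (array([326.01333333,  57.53333333]), np.int32(75), array([0.5211609 , 0.00901912]))
orange (array([282.03202329, 104.40465793]), np.int32(687), array([ 0.55304859, -0.03266168]))
orange (array([242.671875, 150.8125  ]), np.int32(64), array([ 0.58829725, -0.07421994]))
 centre [ 0.55472907 -0.03260041] dist 0.1069393816755336 yaw 172.8878632200258
[[  0   0  40  31 645]
 [ 35  21   5   3  12]] [[282.76434109 162.69147287]
 [302.41666667 172.08333333]]
```

View pics/w8c.png

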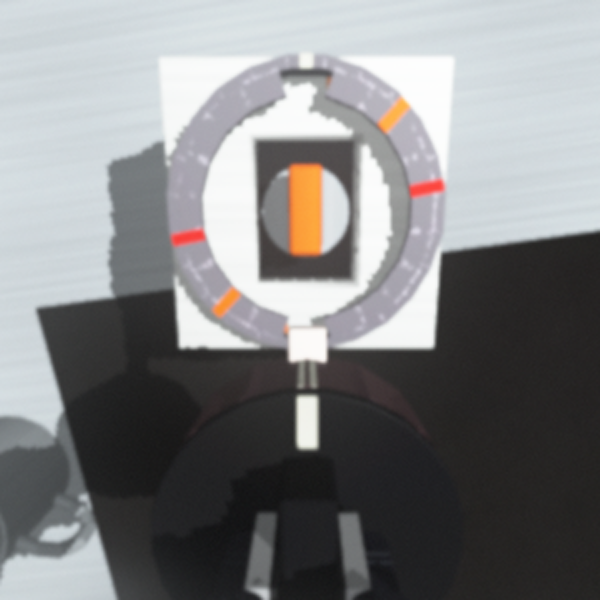

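```bash
python3 -m inch '[[0.029,-0.0006,0,0,0,0,1],[0.029,0,0,0,0,0,1],[0.02,0,0,0,0,0,1],[0.009,0,0,0,0,0,1],[0,0,0,0,0,0,1]]'>/dev/null
python3 -m inch '[[0,0,0.02,0,0,0,1],[0,0,0.02,0,0,0,1],[0,0,0.02,0,0,0,1],[0,0,0,0,0,0,1],[0,0,0,0,0,0,1]]'
python3 - <<'E'
from h import *
s=telemetry.observe();print(s['position'],s['tool_rot'],np.round(s['qpos'],2));print(shift([.5532,-.0324,.169],3.0107))
E
```

```text
clock: 21.2
position: [0.5559, -0.0334, 0.2091]
tool_rot: [-3.141, -0.0, 3.006]
force: [0.0, 0.3, -1.6]
grip_width: 0.0128
finger_force: 59.0
[ 0.55585338 -0.03344001  0.2090687 ] [-3.14144929e+00 -9.85633679e-05  3.00645353e+00] [-0.11  0.44  0.09  1.81 -0.05  0.89  1.43]
(array([0.00276535, 0.00067879, 0.04006888]), array([-1.43151306e-04, -9.88676080e-05, -4.24645908e-03]))
```

```bash
python3 -m inch '[[0.0028,-0.0007,0.004,0,0,-0.004,1],[0,0,0.01,0,0,0,1],[0,0,0.005,0,0,0,1],[0,0,0,0,0,0,1],[0,0,0,0,0,0,1]]'
python3 - <<'E'
from h import *
s=telemetry.observe();print(s['position'],s['tool_rot'],np.round(s['qpos'],2));print(shift([.5532,-.0324,.169],3.0107))
E
```

```text
clock: 21.7
position: [0.5523, -0.0338, 0.1898]
tool_rot: [-3.142, -0.0, 3.01]
force: [-0.1, -0.6, -2.5]
grip_width: 0.013
finger_force: 59.1
[ 0.55229952 -0.03379609  0.18981475] [-3.14154325e+00 -1.18167478e-04  3.01023889e+00] [-0.11  0.46  0.08  1.84 -0.05  0.85  1.44]
(array([-0.00071233,  0.00150303,  0.0208146 ]), array([-4.93745791e-05, -1.18178866e-04, -4.61106796e-04]))
```

```bash
python3 -m inch '[[-0.0007,0.0015,0.003,0,0,0,1],[0,0,0.003,0,0,0,1],[0,0,0,0,0,0,1]]'
python3 -m inch '[[0,0,0.003,0,0,0,1],[0,0,0.002,0,0,0,1],[0,0,0,0,0,0,1]]'
```

```text
clock: 22.0
position: [0.553, -0.0323, 0.1834]
tool_rot: [-3.141, -0.001, 3.01]
force: [-1.0, 0.3, -1.2]
grip_width: 0.0129
finger_force: 59.1
clock: 22.3
position: [0.553, -0.0324, 0.1785]
tool_rot: [-3.141, -0.0, 3.01]
force: [-0.1, -1.1, -2.4]
grip_width: 0.0132
finger_force: 59.1
```

```bash
python3 -m inch '[[0,0,0.003,0,0,0,1],[0,0,0.003,0,0,0,1],[0,0,0.0015,0,0,0,1],[0,0,0,0,0,0,1]]'
python3 -m inch '[[0,0,0.0015,0,0,0,1],[0,0,0,0,0,0,1]]'
```

```text
clock: 22.7
position: [0.553, -0.0324, 0.171]
tool_rot: [-3.142, -0.0, 3.01]
force: [-0.2, -1.0, -3.0]
grip_width: 0.0131
finger_force: 59.1
clock: 22.9
position: [0.5531, -0.0324, 0.1697]
tool_rot: [-3.142, -0.0, 3.01]
force: [-0.0, -0.3, -1.7]
grip_width: 0.0129
finger_force: 59.1
```

```bash
python3 -m inch '[[0,0,0.001,0,0,0,1],[0,0,0,0,0,0,1]]'
python3 -m inch '[[0,0,0.0005,0,0,0,1],[0,0,0,0,0,0,1]]'
```

```text
clock: 23.1
position: [0.5533, -0.0325, 0.169]
tool_rot: [-3.142, 0.0, 3.01]
force: [-1.3, -0.9, 1.2]
grip_width: 0.0128
finger_force: 59.5
clock: 23.3
position: [0.5532, -0.0325, 0.1689]
tool_rot: [3.142, 0.0, 3.01]
force: [-5.0, -1.1, 11.2]
grip_width: 0.0133
finger_force: 61.1
```

```bash
python3 -m inch '[[0,0.0001,-0.0002,0,0,0.08,1],[0,0.0001,0,0,0,0.08,1],[0,0.0001,0,0,0,0.08,1],[0,0.0001,0,0,0,0.08,1],[0,0,0,0,0,0,1]]' 80
python3 -c "
from h import *
s=telemetry.observe();print(s['moment'],s['tool_rot'],s['position'],np.round(s['qpos'],2),3.0107-s['tool_rot'][2]);print(shift([.5546-.0014*np.cos(.5),-.0326+.0014*np.sin(.5),.169],2.69))"
```

```text
clock: 23.8
position: [0.5538, -0.0316, 0.169]
tool_rot: [3.141, 0.001, 2.688]
force: [-0.7, 2.2, 6.5]
grip_width: 0.0131
finger_force: 78.5
[ 0.36297595  0.00690931 -0.06963737] [3.14071770e+00 1.11949995e-03 2.68766495e+00] [ 0.55384821 -0.03155036  0.16902527] [-0.17  0.49  0.16  1.86 -0.11  0.8   1.17] 0.32303505286722833
(array([ 2.62619474e-04, -5.49224993e-04,  2.44905199e-05]), array([ 0.00087364,  0.00112052, -0.00233456]))
```

```bash
python3 -m inch '[[0.0002,-0.0003,0,0,0,0.08,1],[0,0.0001,0,0,0,0.08,1],[0,0.0001,0,0,0,0.08,1],[0,0.0001,0,0,0,0.08,1],[0,0.0001,0,0,0,0.08,1]]'
python3 -m inch '[[0,0,0,0,0,0.035,1],[0,0,0,0,0,0,1],[0,0,0,0,0,0,1]]'
python3 - <<'E'
from h import *
s=telemetry.observe();print(s['moment'],s['force'],s['tool_rot'],s['position'],"turn",3.0107-s['tool_rot'][2])
im=grab_frame("wrist");k=calibration("wrist");cv2.imwrite("pics/w9.png",im[:,:,::-1])
c=np.clip(255*(im[100:330,160:410,::-1]/255.)**.6,0,255).astype(np.uint8)
cv2.imwrite("pics/w9c.png",cv2.resize(c,None,fx=2.5,fy=2.5,interpolation=cv2.INTER_CUBIC))
E
```

```text
clock: 24.3
position: [0.5541, -0.0312, 0.169]
tool_rot: [3.14, 0.001, 2.288]
force: [2.1, 3.5, 3.8]
grip_width: 0.0123
finger_force: 78.2
clock: 24.6
position: [0.554, -0.0313, 0.169]
tool_rot: [3.14, 0.001, 2.257]
force: [2.9, 4.5, 5.0]
grip_width: 0.0126
finger_force: 78.6
[ 0.81848647 -0.49360991 -0.00679311] [2.85846231 4.45680704 4.97810835] [3.13982350e+00 7.45248315e-04 2.25659906e+00] [ 0.55402317 -0.03127093  0.16901611] turn 0.7541009401233527
```

View pics/w9c.png

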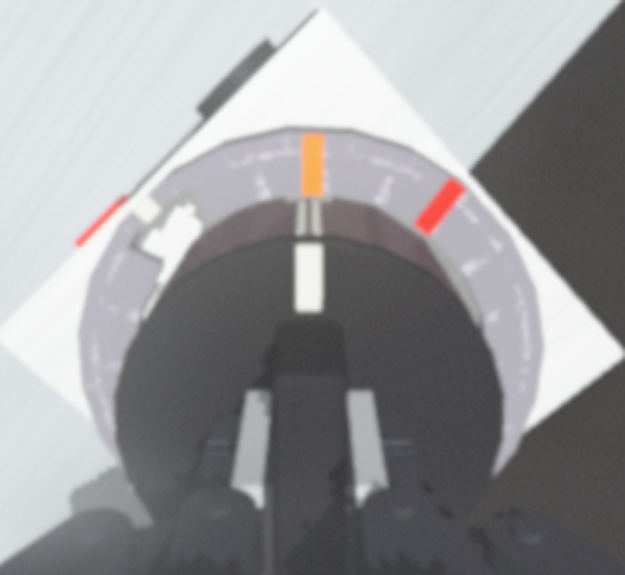

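```bash
python3 -m inch '[[0,0,0,0,0,0,1],[0,0,0,0,0,0,1],[0,0,0,0,0,0,1]]'; python3 -c "
from workcell import bot;print(bot.job_done())"
```

```text
clock: 24.95
position: [0.554, -0.0312, 0.169]
tool_rot: [3.14, 0.001, 2.257]
force: [3.0, 3.7, 5.2]
grip_width: 0.0128
finger_force: 78.6
the job is handed in; nothing more can be done
None
```

I seated the carrier and released it, put the lid fully down, and twisted it to the orange pulse mark (pulse ring about 0.69 rad by my estimate). I handed in at about 25 s, still gripping the lid with about 79 N; no verdict came back.

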